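Centre the ceramic pear on its plinth

ROBOT

A 6-joint arm with a two-finger parallel gripper is mounted at the origin on the work surface. World frame = base frame: x ahead of the robot, y to its left, z up, the work surface at z = 0. Lengths are in m, angles in rad, forces in N, time in s.
With the tool pointing down it reaches from about 0.3 to 0.775 m from the base axis. Payload 14.6 kg.
Tool frame: the origin (TCP) lies on the centre line of the jaws, within the pads' length; the fingertips stand 19 mm ahead of it and the grasp point (between the pads) is the TCP; y points along the fingers, x is the direction in which the jaws open and shut, and the axes are right-handed (so a half turn about y gives the same grasp; the last joint's range is limited). The gripper opens to 94 mm and grips with 3 to 60 N. Pads are 16 mm wide; open, the fingers measure 119 mm over their backs; the gripper's body (75 mm by 177 mm) begins 78 mm behind the grasp point.
Start: joints at [1.087, 0.3, 1.521, -0, 1.321, -0.067], TCP at [0.223, 0.503, 0.188] pointing down, gripper open.
Joint ranges: [-3.03, 3.03], [-0.79, 2.21], [0.23, 2.52], [-1.04, 4.18], [0, 3.07], [-2.55, 2.55]. Speed limits (rad/s): [2.22, 2.22, 2.57, 3.14, 3.14, 3.14].

INTERFACE

Orientations are given as [roll, pitch, yaw] about the fixed x, y, z axes, in that order (R = Rz(yaw) Ry(pitch) Rx(roll)).
In Python, from station import ctrl, optics gives the robot as it stands.
- The arm moves only by the tool jog_arm, never from a script. Its argument "targets" is a list of rows, each a list of 3 entries, a list of its own where there are three numbers: the finger opening in cm, from 0 to 9.4, then the shift along the tool's x, y, z in cm, then the turn about the tool's y in rad. A call has 1 to 10 rows; each row is the pose to reach, as a shift and turn from the pose commanded when the call began, along the tool's axes at that moment; what a row does not reach only later rows make up. A row lasts 1/10 s, in which the tool goes at most 50 mm and 8.59 degrees, less where a joint would pass 70% of its speed; a pose out of reach is approached as far as the arm can. A call with a gripper value outside its range is refused whole. The fingers move at their own pace and stop on an object; "grip_force" is the grip in N (left out, the last holds). Time passes only in rows, so rows that repeat a pose let the fingers close. It gives the time, the measured TCP pose, the force and the opening at its end, in the units of the state.
- ctrl.get_obs(): the state, without advancing time (a new reading comes with each control period).
- optics.camera(name): name is "scene" or "side" or "wrist"; returns a dict with "img" (420x560x3 uint8, red, green, blue), "range_z" (420x560 float32, m along the optical axis (not along the pixel's ray), 0 where there is no reading), "camera_matrix" (3x3 intrinsics, pixels), "world_to_cam" (4x4, takes a point from world to camera coordinates); the wrist camera has in their place "mount" (4x4, takes a point from camera to tool coordinates, whose origin is the TCP and whose axes are the tool frame's). Camera axes: x right, y up, looking along -z (the intrinsics and any distortion apply to the point x, -y, -z); pixel columns grow to the right and rows downward; lengths in m; the calibration is good to about 2 mm. A picture is of the moment at which its call begins: read the wrist's pose just before it.
- ctrl.hand_in(): hands the job in, once; it reports no verdict.
The state is a dict: "time_s": time; "qpos": joint angles; "joint_vel": joint speeds; "tau": joint torques, N m; "ee_pos": TCP position; "eef_rot": TCP orientation; "force": force on the tool from outside, world axes, zero at the start; "moment": the same for the moment, N m; "grip_width": finger opening in m.
Only numpy, scipy, OpenCV 4.12 (cv2) and the standard library are available. Lean on these libraries where they do the work, as an engineer would, in place of code of your own. Each camera call takes 0.05 s, during which the arm holds its last target. There are 200 camera calls.

TASK

The blue ceramic pear stands off-centre on its round marble plinth: with the gripper's fingers, nudge it with light taps until it stands upright in the middle of the plinth, concentric with the brass ring. Only touch and push it, gently: do not pinch, lift or topple it, do not shift the plinth, and leave the other things on the table where they are.

Things in the scene. Friction and masses are not known exactly. Their poses are not given: they have to be found in the camera images.
- pear: Blue ceramic pear ornament, about 120 g, round, thin brass stem. Stands on the plinth on a small flat foot 30 mm across: it slides when pushed at the belly or lower, tips if pushed higher. Widest (54 mm across) 19 mm above the foot, 50 mm at 31 mm up, 34 mm at 45 mm, 24 mm at 56 mm; 64 mm high, 74 mm with the stem. Origin: centre of the foot's underside, z up its axis.
- plinth: White marble disc, 110 mm across, 40 mm high, 1 kg, lying loose on the table, with a 3 mm wide brass ring, 81 mm across, flush in its top and concentric with it. Origin: centre of its underside on the table (z = 0); the top is 40 mm above.
- yellow_pear: Bystander: a yellow pear ornament of the same shape and size as the blue one, standing on the table itself. Origin: centre of its foot.
- mug: Bystander: white mug, 82 mm across, 95 mm high, handle at its +y side. Origin: centre of its underside.
- big_book: Bystander: black-covered book lying flat, 200 x 260 x 18 mm (x, y, z). Origin: centre of its underside.
- small_book: Bystander: blue-covered book, 150 x 200 x 22 mm, lying on the black book. Origin: centre of its underside.
- remote: Bystander: black remote control lying flat, 170 x 46 x 18 mm. Origin: centre of its underside.
- candle: Bystander: amber glass candle jar with a wooden lid, 70 mm across, 82 mm high. Origin: centre of its underside.
Mind the look-alikes: they are no part of the job. There is more than one size of the pear; the one meant has the size given above. Leave any black look-alike of the plinth alone.

How it is judged:
By the outcome, as a careful person would: the job done as asked, in the order asked, and still so for the second after the job is handed in, with the robot touching nothing.
It also fails if it takes over 48 s, if anything falls off the work surface, if the arm or the gripper's body presses on something with over 40 N, if the wrist force passes 120 N, or if a joint passes its speed limit or range.

## Working session

There is one attempt and no reset: what is moved stays moved. The work goes in short steps, Python scripts to look and compute and a tool call to move; the robot and the scene stay as the last step left them, time stands still between calls to the robot, and variables do not carry over. Pictures are saved under pics/ and viewed, about 8 in all and at most 12, crops included, and the job is handed in when it is done.

Besides the shell and the picture viewer there is one more tool, called after "Emit:" as name([rows], argument=value, ...), one row to a line, values as JSON. jog_arm: Moves the arm, as the interface text tells. Its arguments: {"type":"object","properties":{"targets":{"type":"array","items":{"type":"array"}},"grip_force":{"type":"number"}},"required":["targets"]}

```bash
mkdir -p pics
cat > h.py <<'E'
import numpy as np, cv2
from station import ctrl, optics
def cloud(c):
    K=c["camera_matrix"]; d=c["range_z"]; h,w=d.shape
    u,v=np.meshgrid(np.arange(w),np.arange(h))
    P=np.stack([(u-K[0,2])/K[0,0]*d,-(v-K[1,2])/K[1,1]*d,-d,np.ones_like(d)],-1)
    return (P@np.linalg.inv(c["world_to_cam"]).T)[...,:3]
def save(n,img): cv2.imwrite(n,img[...,::-1])
E
python3 - <<'E'
from h import *
o=ctrl.get_obs(); print(o)
a=optics.camera("scene"); b=optics.camera("side")
np.savez("a.npz",**{k:a[k] for k in a if isinstance(a[k],np.ndarray)});np.savez("b.npz",**{k:b[k] for k in b if isinstance(b[k],np.ndarray)})
print(a.keys())
for c in(a,b):
    print(c["camera_matrix"].round(1).tolist(),np.linalg.inv(c["world_to_cam"])[:3].round(2).tolist())
save("pics/1.png",a["img"]);save("pics/2.png",b["img"])
E
```

```text
{'time_s': 0.0, 'qpos': array([ 1.08740071e+00,  3.00466708e-01,  1.52158110e+00,  1.07996902e-05,
        1.32067921e+00, -6.65704379e-02]), 'joint_vel': array([ 0.00218948,  0.00126973, -0.00092808, -0.00094942, -0.00015081,
        0.00052691]), 'tau': array([ 6.63431565e-04, -5.31815815e+01, -3.52724719e+01,  7.09097763e-02,
        2.45465885e-02, -1.37201005e-04]), 'ee_pos': array([0.22252897, 0.50266962, 0.18788874]), 'eef_rot': array([-1.57071043e+00,  1.13116071e-03,  1.15396852e+00]), 'force': array([ 0.36164974,  0.14602332, -0.92328605]), 'moment': array([-0.00512253, -0.02718063, -0.01546104]), 'grip_width': 0.09406436474598817}
dict_keys(['img', 'range_z', 'camera_matrix', 'world_to_cam'])
[[433.1, 0.0, 282.3], [0.0, 433.1, 209.0], [0.0, 0.0, 1.0]] [[0.87, -0.35, 0.34, 0.9], [0.49, 0.61, -0.62, -0.65], [0.01, 0.71, 0.7, 0.73]]
[[521.7, 0.0, 274.2], [0.0, 521.7, 207.5], [0.0, 0.0, 1.0]] [[0.85, 0.36, -0.39, 0.02], [-0.53, 0.57, -0.63, -0.89], [-0.0, 0.74, 0.67, 0.99]]
```

View pics/1.png

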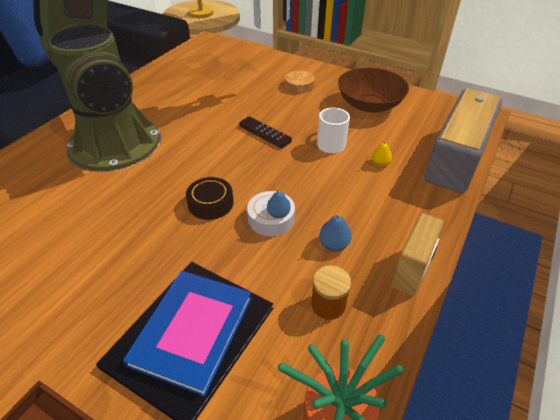

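View pics/2.png

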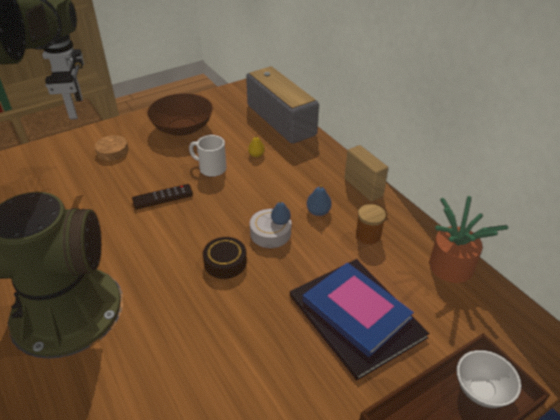

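Blue pears: one on the white plinth (scene 279,203; side 281,213) and a larger one on the table (scene 336,232; side 319,201). The one on the white plinth fits the task. The black disc (scene 210,197) is the plinth's look-alike. Next I measure, and confirm with a crop.

```bash
cat >> h.py <<'E'
from scipy.optimize import least_squares
def circ(P,r=None):
    f=(lambda p:np.hypot(P[:,0]-p[0],P[:,1]-p[1])-(r or p[2]))
    s=least_squares(f,[*P[:,:2].mean(0),.05],loss="soft_l1",f_scale=.001); return s.x.round(4), np.abs(s.fun).mean().round(4)
E
python3 - <<'E'
from h import *
for n,seed in(("a",(279,203)),("b",(281,213))):
    c=dict(np.load(n+".npz")); X=cloud(c); hsv=cv2.cvtColor(c["img"],cv2.COLOR_RGB2HSV)
    blue=cv2.inRange(hsv,(95,80,30),(125,255,255))
    k,l,s,ct=cv2.connectedComponentsWithStats(blue)
    for i in range(1,k):
        if s[i,4]>150:
            m=l==i; P=X[m]; print(n,s[i],P.min(0).round(3),P.max(0).round(3))
    m=l==l[seed[1],seed[0]]; P=X[m]
    for z0,r in((.059,.027),(.071,.025),(.085,.017),(.096,.012)):
        Q=P[abs(P[:,2]-z0)<.003]; print(' slice',z0,len(Q),circ(Q,r) if len(Q)>5 else '')
    pc=P.mean(0)
    near=np.hypot(X[...,0]-pc[0],X[...,1]-pc[1])<.12
    T=X[near&(abs(X[...,2]-.04)<.006)&(hsv[...,1]<110)&(hsv[...,2]>110)]
    print(' top',len(T),np.median(T[:,2]),cv2.minEnclosingCircle(T[:,:2].astype(np.float32)))
    W=X[near&(X[...,2]>.008)&(X[...,2]<.034)]; print(' wall',len(W),circ(W,.055))
    u,v=seed; save(f"pics/3{n}.png",cv2.resize(c["img"][v-55:v+55,u-75:u+75],None,fx=4,fy=4,interpolation=2))
i=cv2.imread;cv2.imwrite("pics/3.png",cv2.resize(np.vstack([i("pics/3a.png"),i("pics/3b.png")]),(400,586)))
E
```

```text
a [   0    0   50   68 2255] [-1.103 -0.645 -0.24 ] [0.901 0.535 0.734]
a [331   0  15  42 264] [-0.025 -0.645 -0.288] [0.901 1.606 0.734]
a [267 192  23  25 420] [ 0.541 -0.645  0.053] [ 0.901 -0.037  0.734]
a [  403   213   139   207 17456] [ 0.901 -0.645 -0.748] [1.298 1.106 0.734]
a [320 216  31  35 779] [ 0.667 -0.645  0.013] [ 0.901 -0.023  0.734]
a [ 122  271  130  126 6057] [ 0.464 -0.645  0.015] [ 0.901 -0.25   0.734]
 slice 0.059 34 (array([ 0.5601, -0.0459,  0.05  ]), np.float64(0.0007))
 slice 0.071 67 (array([ 0.5609, -0.0465,  0.05  ]), np.float64(0.0013))
 slice 0.085 56 (array([ 0.5611, -0.0474,  0.05  ]), np.float64(0.0014))
 slice 0.096 38 (array([ 0.5606, -0.0469,  0.05  ]), np.float64(0.0013))
 top 834 0.040760151286594215 ((0.5736010074615479, -0.03838902711868286), 0.09229415655136108)
 wall 394 (array([ 0.5352, -0.0378,  0.05  ]), np.float64(0.0095))
b [ 303  264  110   93 3312] [ 0.018 -0.89   0.016] [ 0.655 -0.244  0.993]
 slice 0.059 1738 (array([ 0.7843, -0.0216,  0.05  ]), np.float64(0.5843))
 slice 0.071 1360 (array([0.8042, 0.1853, 0.05  ]), np.float64(0.5572))
 slice 0.085 1473 (array([ 0.7987, -0.0686,  0.05  ]), np.float64(0.4971))
 slice 0.096 1127 (array([0.9172, 0.1266, 0.05  ]), np.float64(0.571))
 top 0 nan ((0.0, 0.0), 0.0)
 wall 100 (array([0.6579, 0.2207, 0.05  ]), np.float64(0.0079))
  return _methods._mean(a, axis=axis, dtype=dtype,
  ret = ret.dtype.type(ret / rcount)
```

View pics/3.png

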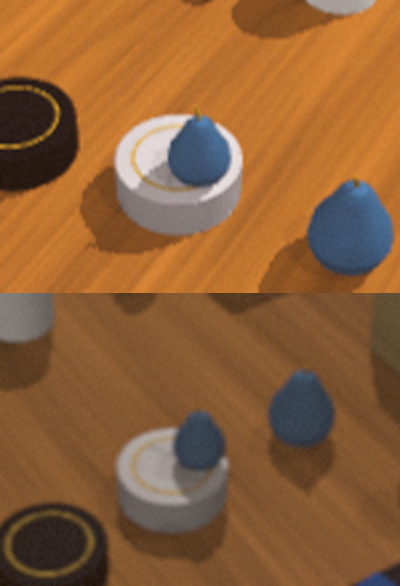

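The crop confirms it: the target pear (scene crop 200,150) stands on the white plinth, displaced toward the larger blue pear (350,225). Next I refine the plinth and list the obstacles.

Run:
```python
from h import *
c=dict(np.load("a.npz")); X=cloud(c); hsv=cv2.cvtColor(c["img"],cv2.COLOR_RGB2HSV); ok=c["range_z"]>0
near=ok&(np.hypot(X[...,0]-.54,X[...,1]+.04)<.085)
W=X[near&(X[...,2]>.010)&(X[...,2]<.034)&(hsv[...,1]<90)]; print('wall',len(W),circ(W,.055))
def plane(c,uv,z):
    K=c["camera_matrix"];T=np.linalg.inv(c["world_to_cam"]);uv=np.asarray(uv,float)
    d=np.c_[(uv[:,0]-K[0,2])/K[0,0],-(uv[:,1]-K[1,2])/K[1,1],-np.ones(len(uv))]@T[:3,:3].T
    return T[:3,3]+d*((z-T[2,3])/d[:,2])[:,None]
for n in "ab":
    c=dict(np.load(n+".npz"));h=cv2.cvtColor(c["img"],cv2.COLOR_RGB2HSV);uc=np.array([271,213])if n=="a" else np.array([271,229])
    g=cv2.inRange(h,(0,0,75),(179,85 if n=="a" else 75,255)); vv,uu=np.where(g);k=abs(np.c_[uu,vv]-uc).max(1)<32
    print(n,k.sum()); hull=cv2.convexHull(np.c_[uu,vv][k].astype(np.int32))[:,0]
    # upper (far) half of the silhouette = top rim
    far=hull[hull[:,1]<uc[1]-4]; print(' rim',len(far),circ(plane(c,far,.04),.055))
    r=cv2.inRange(h,(12,60 if n=="a" else 45,90),(32,255,255)); vv,uu=np.where(r);Q=plane(c,np.c_[uu,vv],.04)
    q=Q[np.hypot(Q[:,0]-.53,Q[:,1]+.036)<.047]; print(' ring',len(q),circ(q,.039))
c=dict(np.load("a.npz"))
for nm,(u,v) in dict(bigpear=(336,235),candle=(331,285),ypear=(382,153),mug=(333,135),disc=(210,197)).items():
    print(nm,X[v-3:v+4,u-3:u+4].reshape(-1,3)[ok[v-3:v+4,u-3:u+4].ravel()].mean(0).round(3))
```

```text
wall 327 (array([ 0.5348, -0.0378,  0.05  ]), np.float64(0.0007))
a 1325
 rim 12 (array([ 0.5356, -0.0393,  0.05  ]), np.float64(0.0008))
 ring 88 (array([ 0.5349, -0.0386,  0.05  ]), np.float64(0.0011))
b 1268
 rim 10 (array([ 0.5544, -0.0199,  0.05  ]), np.float64(0.0048))
 ring 127 (array([ 0.5358, -0.0365,  0.05  ]), np.float64(0.0018))
bigpear [ 0.706 -0.056  0.055]
candle [ 0.756 -0.196  0.082]
ypear [0.688 0.274 0.045]
mug [0.551 0.264 0.059]
disc [ 0.397 -0.083  0.041]
```

Plinth centre ≈ (0.535, -0.038) and pear ≈ (0.561, -0.047), so the pear is 27 mm off and the push direction is (-0.945, 0.33), close to the tool's +z. I'll leave the fingers 2 cm apart so both touch the belly and the pear centres itself between them. The approach is from the pear's outer side.

Emit:
jog_arm([
  [2.0, [-36.2, 0, -58.7], -0.08],
  [2.0, [-36.2, 0, -58.7], -0.08],
  [2.0, [-36.2, 0, -58.7], -0.08],
  [2.0, [-36.2, 0, -58.7], -0.08],
  [2.0, [-36.2, 0, -58.7], -0.08],
  [2.0, [-36.2, 0, -58.7], -0.08],
  [2.0, [-36.2, 0, -58.7], -0.08],
  [2.0, [-36.2, 0, -58.7], -0.08],
  [2.0, [-36.2, 0, -58.7], -0.08],
  [2.0, [-36.2, 0, -58.7], -0.08],
], grip_force=10)

```text
time_s: 1.1
ee_pos: [0.5063, 0.0886, 0.1884]
eef_rot: [-1.571, 0.0, 1.234]
force: [0.2, 1.9, 1.0]
grip_width: 0.0206
```

Emit:
jog_arm([
  [2.0, [-11, 0, -15.2], 0],
  [2.0, [-11, 0, -15.2], 0],
  [2.0, [-11, 0, -15.2], 0],
  [2.0, [-11, 0, -15.2], 0],
  [2.0, [-11, 0, -15.2], 0],
  [2.0, [-11, 0, -15.2], 0],
  [2.0, [-11, 0, -15.2], 0],
])

```text
time_s: 1.8
ee_pos: [0.6122, -0.0625, 0.1884]
eef_rot: [-1.57, -0.0, 1.235]
force: [1.2, 0.7, -0.3]
grip_width: 0.0198
```

Run:
```python
from h import *
o=ctrl.get_obs(); print(o["ee_pos"],o["eef_rot"],o["grip_width"],o["time_s"])
w=optics.camera("wrist"); print(w["mount"].round(3).tolist()); b=optics.camera("scene")
save("pics/4.png",np.hstack([w["img"],b["img"]])[:, :, :]); im=cv2.imread("pics/4.png"); cv2.imwrite("pics/4.png",cv2.resize(im,(800,300)))
```

```text
[ 0.61224943 -0.06250541  0.188363  ] [-1.57037411e+00 -6.63395982e-05  1.23478789e+00] 0.019795148311758236 1.8
[[1.0, 0.0, 0.0, 0.001], [0.0, 0.288, -0.958, -0.197], [-0.001, 0.958, 0.288, 0.085], [0.0, 0.0, 0.0, 1.0]]
```

View pics/4.png

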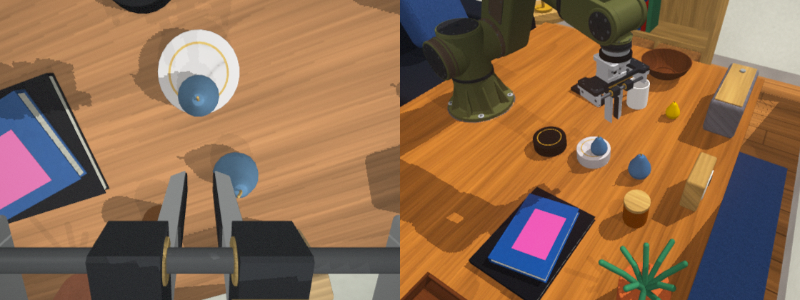

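The wrist view (left half) shows the pear (198,95) lined up between the fingers (172 and 225) and the plinth centre at (199,70). The big blue pear (237,172) lies close beside where the fingers come down. I measure all three from this view before descending.

```bash
cat >> h.py <<'E'
from scipy.spatial.transform import Rotation as Ro
def look():
    """wrist look: pear and plinth centre in world, push offset in tool axes (cm)"""
    o=ctrl.get_obs(); w=optics.camera("wrist")
    T=np.eye(4);T[:3,:3]=Ro.from_euler("xyz",o["eef_rot"]).as_matrix();T[:3,3]=o["ee_pos"]
    w["world_to_cam"]=np.linalg.inv(T@w["mount"]); X=cloud(w); ok=w["range_z"]>0
    h=cv2.cvtColor(w["img"],cv2.COLOR_RGB2HSV)
    nearp=ok&(np.hypot(X[...,0]-.535,X[...,1]+.038)<.075)
    blue=(cv2.inRange(h,(95,80,30),(125,255,255))>0)&ok
    pear=[]
    for z0,r in((.059,.027),(.071,.025),(.085,.017),(.096,.012)):
        Q=X[blue&nearp&(abs(X[...,2]-z0)<.003)]
        if len(Q)>15: x,e=circ(Q,r); pear.append(x[:2]); print(' pear',z0,len(Q),x[:2],e)
    top=X[nearp&~blue&(abs(X[...,2]-.041)<.005)&(h[...,1]<200)]; print(' topz',np.median(top[:,2]).round(4))
    R=X[nearp&(cv2.inRange(h,(12,60,90),(32,255,255))>0)&(abs(X[...,2]-.041)<.005)]
    ring,e=circ(R[np.hypot(R[:,0]-.535,R[:,1]+.038)<.047],.039); print(' ring',len(R),ring[:2],e)
    hull=cv2.convexHull(top[:,:2].astype(np.float32))[:,0]; print(' rim',circ(hull,.055))
    bp=X[blue&~nearp&(X[...,2]>.01)&(np.hypot(X[...,0]-.69,X[...,1]+.04)<.06)]
    print(' bigpear',len(bp),bp.min(0).round(3) if len(bp) else '',bp.max(0).round(3) if len(bp) else '')
    d=ring[:2]-np.median(pear,0); Rm=T[:3,:3]
    print(' ee',o["ee_pos"].round(4),'off mm',(d*1e3).round(1),'tool x,z',(np.r_[d,0]@Rm*100).round(2),
     'pear-tcp tool cm',((np.r_[np.median(pear,0),.04]-o["ee_pos"])@Rm*100).round(2))
    return w
E
python3 -c "from h import *; look()"
```

```text
pear 0.071 246 [ 0.5618 -0.0467] 0.0008
 pear 0.085 418 [ 0.5613 -0.0463] 0.0009
 pear 0.096 380 [ 0.5615 -0.0464] 0.001
 topz 0.0409
 ring 644 [ 0.5361 -0.0374] 0.0007
 rim (array([ 0.5357, -0.0374,  0.05  ]), np.float64(0.0003))
 bigpear 2277 [ 0.661 -0.063  0.026] [0.72  0.    0.086]
 ee [ 0.6124 -0.0623  0.1888] off mm [-25.4   9. ] tool x,z [ 0.01 -0.    2.69] pear-tcp tool cm [-0.17 14.88  5.33]
```

Everything agrees: the pear is 26.9 mm off, exactly along tool z, and the big pear stays more than 30 mm from the fingers. Descending to bring the tips 8 mm above the plinth top.

Emit:
jog_arm([
  [2.0, [-0.2, 4, 0], 0],
  [2.0, [-0.2, 8, 0], 0],
  [2.0, [-0.2, 10.5, 0], 0],
  [2.0, [-0.2, 12.1, 0], 0],
  [2.0, [-0.2, 12.1, 0], 0],
  [2.0, [-0.2, 12.1, 0.5], 0],
  [2.0, [-0.2, 12.1, 1.0], 0],
  [2.0, [-0.2, 12.1, 1.0], 0],
])

```text
time_s: 2.75
ee_pos: [0.6025, -0.0617, 0.0687]
eef_rot: [-1.572, -0.0, 1.234]
force: [-0.3, -0.0, -0.6]
grip_width: 0.0202
```

Emit:
jog_arm([
  [2.0, [0, 0, 0.5], 0],
  [2.0, [0, 0, 0.8], 0],
  [2.0, [0, 0, 1.0], 0],
  [2.0, [0, 0, 1.15], 0],
  [2.0, [0, 0, 1.3], 0],
  [2.0, [0, 0, 1.45], 0],
  [2.0, [0, 0, 1.6], 0],
  [2.0, [0, 0, 1.7], 0],
  [2.0, [0, 0, 1.8], 0],
  [2.0, [0, 0, 1.8], 0],
])

```text
time_s: 3.75
ee_pos: [0.5855, -0.056, 0.0675]
eef_rot: [-1.571, -0.0, 1.234]
force: [0.2, -0.2, -0.5]
grip_width: 0.0198
```

```bash
python3 -c "
from h import *
w=look(); save('pics/5.png',w['img'])"
```

```text
pear 0.071 592 [ 0.5622 -0.0467] 0.0007
 pear 0.085 908 [ 0.5616 -0.0464] 0.0009
 pear 0.096 851 [ 0.5617 -0.0464] 0.001
 topz 0.0409
 ring 1427 [ 0.5363 -0.0374] 0.0008
 rim (array([ 0.5361, -0.0374,  0.05  ]), np.float64(0.0003))
 bigpear 595 [ 0.661 -0.035  0.015] [ 0.68  -0.002  0.041]
 ee [ 0.5855 -0.056   0.0675] off mm [-25.4   9. ] tool x,z [ 0.01 -0.    2.69] pear-tcp tool cm [0.12 2.75 2.57]
```

View pics/5.png

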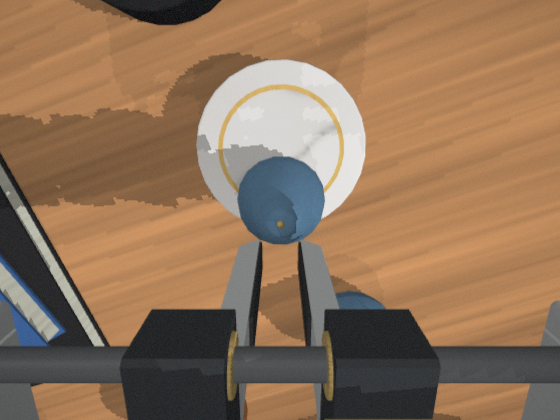

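No contact yet: the pear is unmoved and the fingertips (262–300, 243) sit just short of its edge. Continuing in small steps with a 1 mm lateral correction.

Emit:
jog_arm([
  [2.0, [0.1, 0, 0.1], 0],
  [2.0, [0.1, 0, 0.2], 0],
  [2.0, [0.1, 0, 0.3], 0],
  [2.0, [0.1, 0, 0.4], 0],
  [2.0, [0.1, 0, 0.5], 0],
  [2.0, [0.1, 0, 0.6], 0],
  [2.0, [0.1, 0, 0.7], 0],
  [2.0, [0.1, 0, 0.8], 0],
  [2.0, [0.1, 0, 0.8], 0],
])

```text
time_s: 4.7
ee_pos: [0.579, -0.0528, 0.0683]
eef_rot: [-1.573, -0.0, 1.234]
force: [3.2, -2.1, 6.8]
grip_width: 0.02
```

```bash
python3 -c "
from h import *
w=look()"
```

```text
pear 0.059 23 [ 0.5128 -0.0254] 0.0031
 pear 0.071 533 [ 0.5602 -0.0461] 0.0006
 pear 0.085 897 [ 0.5585 -0.0456] 0.0009
 pear 0.096 791 [ 0.5577 -0.0454] 0.0009
 topz 0.0409
 ring 1379 [ 0.5363 -0.0374] 0.0007
 rim (array([ 0.5358, -0.0374,  0.05  ]), np.float64(0.0004))
 bigpear 269 [ 0.661 -0.032  0.015] [ 0.674 -0.006  0.033]
 ee [ 0.579  -0.0528  0.0683] off mm [-21.8   8.1] tool x,z [ 0.04 -0.01  2.33] pear-tcp tool cm [-0.01  2.83  2.22]
```

The pear's slices show a slight tilt (about 4°), and the tool feels 7 N upward. I stop and look from the side before going on.

Run:
```python
from h import *
print(ctrl.get_obs()["force"])
out=[]
for n,(u,v) in(("scene",(282,200)),("side",(281,213))):
    c=optics.camera(n); out.append(cv2.resize(c["img"][v-55:v+45,u-50:u+50],(400,400),interpolation=cv2.INTER_CUBIC))
    X=cloud(c); ok=c["range_z"]>0; h=cv2.cvtColor(c["img"],cv2.COLOR_RGB2HSV)
    m=ok&(np.hypot(X[...,0]-.579,X[...,1]+.053)<.035)&(h[...,1]<60)&(X[...,2]>.046)&(X[...,2]<.15)
    if m.any(): print(n,m.sum(),X[m].min(0).round(4),X[m].max(0).round(4))
save("pics/6.png",np.hstack(out))
```

```text
[ 2.68554635 -1.89004563  7.14723112]
scene 321 [ 0.5445 -0.0783  0.0512] [ 0.5945 -0.0347  0.1499]
side 147 [ 0.546  -0.0776  0.0485] [ 0.5785 -0.0382  0.1341]
```

View pics/6.png

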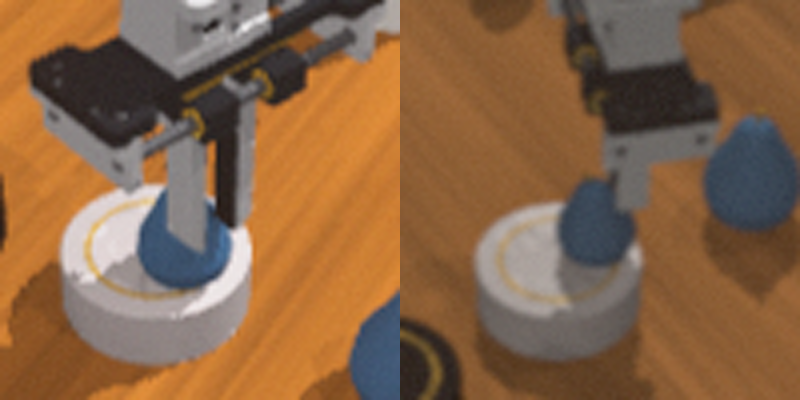

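The tips' leading edge is chamfered or higher than assumed, so it contacts above the belly. I back off and measure the fingertip shape in the tool frame.

Emit:
jog_arm([
  [2.0, [0, 0, -0.3], 0],
  [2.0, [0, 0, -0.7], 0],
  [2.0, [0, 0, -1.2], 0],
  [2.0, [0, 0, -1.8], 0],
  [2.0, [0, 0, -2.2], 0],
  [2.0, [0, 0, -2.2], 0],
  [2.0, [0, 0, -2.2], 0],
])

```text
time_s: 5.55
ee_pos: [0.599, -0.0597, 0.0672]
eef_rot: [-1.57, 0.0, 1.234]
force: [0.2, -0.5, -0.0]
grip_width: 0.02
```

Run:
```python
from h import *
w=look(); o=ctrl.get_obs(); R=Ro.from_euler("xyz",o["eef_rot"]).as_matrix(); print(o["force"])
for n,c in(("wrist",w),("scene",optics.camera("scene")),("side",optics.camera("side"))):
    X=cloud(c); h=cv2.cvtColor(c["img"],cv2.COLOR_RGB2HSV)
    P=((X-o["ee_pos"])@R)*1e3
    m=(c["range_z"]>0)&(h[...,1]<90)&(abs(P[...,0])<30)&(abs(P[...,2])<20)&(X[...,2]>.044)
    for y in range(-40,28,5):
        Q=P[m&(abs(P[...,1]-y)<2.5)]
        if len(Q)>2: print(n,y,len(Q),'x',np.percentile(Q[:,0],[3,97]).round(1),'z',np.percentile(Q[:,2],[3,97]).round(1))
```

```text
pear 0.071 607 [ 0.5622 -0.0468] 0.0007
 pear 0.085 973 [ 0.5615 -0.0464] 0.0009
 pear 0.096 893 [ 0.5617 -0.0465] 0.001
 topz 0.0409
 ring 1505 [ 0.5363 -0.0374] 0.0008
 rim (array([ 0.536 , -0.0373,  0.05  ]), np.float64(0.0003))
 bigpear 1458 [ 0.661 -0.038  0.016] [0.69  0.    0.052]
 ee [ 0.599  -0.0597  0.0672] off mm [-25.4   9.1] tool x,z [0.02 0.   2.7 ] pear-tcp tool cm [0.01 2.72 3.96]
[0.0817165  1.20889327 0.20384781]
wrist -40 226 x [-20.6  21.9] z [-3.2 10.1]
wrist -35 244 x [-20.3  21.5] z [-1.3 10.1]
wrist -30 198 x [-20.5  21.5] z [-3.2 10.1]
wrist -25 166 x [-18.8  20.6] z [-1.6 10.1]
wrist -20 68 x [-15.5  16.6] z [ 8.  10.1]
wrist -5 17 x [-13.5  12. ] z [15.6 19.1]
scene -40 32 x [-22.9  18.3] z [-10.2   6.8]
scene -35 30 x [-23.4  20.2] z [-9.  6.]
scene -30 30 x [-23.3  17.8] z [-9.6  5.2]
scene -25 21 x [-21.   14.5] z [-10.4   9. ]
scene -20 11 x [-6.6 15.3] z [-9.5  7.8]
scene -5 3 x [-11.2  -8.5] z [16.5 19.6]
scene 5 3 x [-4.  12.9] z [14.2 17.9]
scene 15 4 x [-11.6  -3.4] z [15.2 18.6]
side -40 12 x [-23.5  20.4] z [-5.6 10.5]
side -35 17 x [-24.7  12.8] z [-5.4 10.2]
side -30 16 x [-24.1  15.9] z [-6.9 10. ]
side -25 3 x [-11.3  11.3] z [6.  9.2]
side -10 3 x [-8.3 -5.3] z [17.9 18.6]
```

The measurement disagrees with the interface text: the fingers end at tool y ≈ -20 mm, so the real tips are about 39 mm higher than I assumed. The pear has settled back upright in its original place. I lower the fingers in steps, well behind the pear, and check them.

Emit:
jog_arm([
  [2.0, [0, 0, -1.0], 0],
  [2.0, [0, 0, -1.0], 0],
  [2.0, [0, 1.0, -1.0], 0],
  [2.0, [0, 2.0, -1.0], 0],
  [2.0, [0, 3.0, -1.0], 0],
  [2.0, [0, 3.0, -1.0], 0],
  [2.0, [0, 3.0, -1.0], 0],
])

```text
time_s: 6.4
ee_pos: [0.6084, -0.063, 0.0371]
eef_rot: [-1.57, 0.0, 1.234]
force: [0.1, -0.0, -0.7]
grip_width: 0.0199
```

Run:
```python
from h import *
w=look(); o=ctrl.get_obs(); R=Ro.from_euler("xyz",o["eef_rot"]).as_matrix(); print(o["force"])
s=optics.camera("side"); c=optics.camera("scene")
for n,c_ in(("scene",c),("side",s)):
    X=cloud(c_); h=cv2.cvtColor(c_["img"],cv2.COLOR_RGB2HSV); P=((X-o["ee_pos"])@R)*1e3
    m=(c_["range_z"]>0)&(h[...,1]<100)&(abs(P[...,0])<24)&(abs(P[...,2])<13)&(X[...,2]>.02)
    Q=P[m]; print(n,len(Q),'tip y',np.sort(Q[:,1])[-8:].round(1))
    b=(c_["range_z"]>0)&(P[...,2]>14)&(P[...,2]<70)&(abs(P[...,0])<100)&(P[...,1]>-150)&(P[...,1]<-88)
    print(' body lowest (y)',b.sum(),np.sort(P[b][:,1])[-5:].round(1) if b.any() else '')
save("pics/7.png",np.hstack([cv2.resize(x["img"][v-65:v+45,u-50:u+60],(400,400),interpolation=2) for x,(u,v) in((c,(282,200)),(s,(281,213)))]))
```

```text
pear 0.071 794 [ 0.5623 -0.0468] 0.0007
 pear 0.085 1362 [ 0.5616 -0.0464] 0.0009
 pear 0.096 1301 [ 0.5618 -0.0464] 0.0009
 topz 0.0409
 ring 2034 [ 0.5363 -0.0374] 0.0007
 rim (array([ 0.536 , -0.0373,  0.05  ]), np.float64(0.0004))
 bigpear 1186 [ 0.661 -0.041  0.013] [ 0.684 -0.001  0.045]
 ee [ 0.6084 -0.063   0.0371] off mm [-25.5   9. ] tool x,z [0.01 0.   2.7 ] pear-tcp tool cm [ 0.03 -0.29  4.95]
[-0.33011249 -0.62518014 -0.6223611 ]
scene 451 tip y [-21.2 -21.  -20.7 -20.4 -19.8 -18.3 -18.2 -17.4]
 body lowest (y) 80 [-117.1 -116.4 -115.8 -115.1 -114.9]
side 203 tip y [-27.  -26.8 -26.8 -24.2 -24.1 -22.9 -20.  -18.6]
 body lowest (y) 295 [-116.3 -115.8 -115.2 -114.1 -113.8]
```

View pics/7.png

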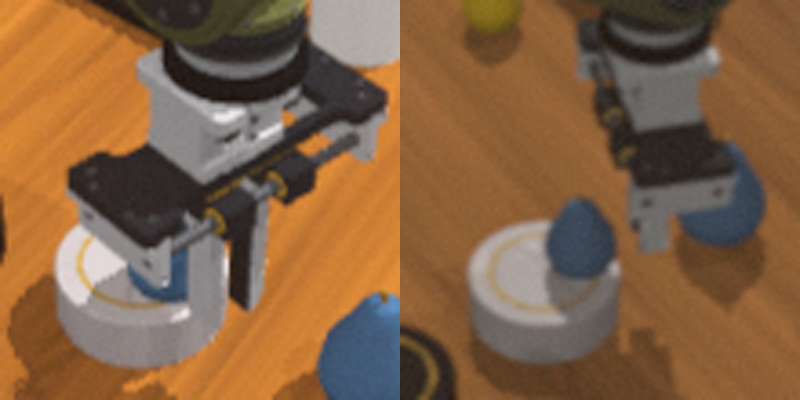

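Confirmed: the tips end at tool y ≈ -19 to -20 mm, now 56 mm above the table, and the body is well clear at z ≈ 0.15. I lower 0.9 cm more (tips about 8 mm over the plinth) and tap slowly.

Emit:
jog_arm([
  [2.0, [0, 0.9, 0], 0],
  [2.0, [0, 0.9, 0.5], 0],
  [2.0, [0, 0.9, 1.0], 0],
  [2.0, [0, 0.9, 1.3], 0],
  [2.0, [0, 0.9, 1.5], 0],
  [2.0, [0, 0.9, 1.7], 0],
  [2.0, [0, 0.9, 1.9], 0],
  [2.0, [0, 0.9, 2.1], 0],
  [2.0, [0, 0.9, 2.2], 0],
  [2.0, [0, 0.9, 2.2], 0],
])

```text
time_s: 7.55
ee_pos: [0.5878, -0.0557, 0.0285]
eef_rot: [-1.571, -0.0, 1.234]
force: [0.5, -0.2, 0.6]
grip_width: 0.0199
```

```bash
python3 -c "
from h import *
w=look()"
```

```text
pear 0.059 21 [ 0.5572 -0.0445] 0.0001
 pear 0.071 895 [ 0.5569 -0.0446] 0.0006
 pear 0.085 1370 [ 0.5561 -0.0442] 0.0009
 pear 0.096 1365 [ 0.5564 -0.0443] 0.001
 topz 0.0409
 ring 2006 [ 0.5363 -0.0374] 0.0007
 rim (array([ 0.5361, -0.0372,  0.05  ]), np.float64(0.0003))
 bigpear 0  
 ee [ 0.5878 -0.0557  0.0285] off mm [-20.3   7. ] tool x,z [-0.01 -0.    2.15] pear-tcp tool cm [ 0.04 -1.15  3.31]
```

The pear slides upright, with the plinth unmoved and contact at 33 mm as predicted. 21.5 mm to go.

Emit:
jog_arm([
  [2.0, [0, 0, 0.2], 0],
  [2.0, [0, 0, 0.4], 0],
  [2.0, [0, 0, 0.6], 0],
  [2.0, [0, 0, 0.8], 0],
  [2.0, [0, 0, 1.0], 0],
  [2.0, [0, 0, 1.2], 0],
  [2.0, [0, 0, 1.4], 0],
  [2.0, [0, 0, 1.6], 0],
  [2.0, [0, 0, 1.7], 0],
  [2.0, [0, 0, 1.7], 0],
])

```text
time_s: 8.6
ee_pos: [0.5716, -0.0501, 0.0284]
eef_rot: [-1.571, 0.0, 1.234]
force: [0.8, -0.8, 0.5]
grip_width: 0.0203
```

```bash
python3 -c "
from h import *
w=look()"
```

```text
pear 0.059 22 [ 0.4958 -0.0157] 0.0029
 pear 0.071 894 [ 0.5407 -0.039 ] 0.0007
 pear 0.085 1367 [ 0.54   -0.0386] 0.0009
 pear 0.096 1338 [ 0.5402 -0.0386] 0.001
 topz 0.0408
 ring 1953 [ 0.5364 -0.0374] 0.0007
 rim (array([ 0.536 , -0.0372,  0.05  ]), np.float64(0.0004))
 bigpear 35 [ 0.678 -0.066  0.03 ] [ 0.689 -0.063  0.039]
 ee [ 0.5716 -0.0501  0.0284] off mm [-3.7  1.2] tool x,z [-0.01  0.    0.39] pear-tcp tool cm [ 0.04 -1.15  3.35]
```

Emit:
jog_arm([
  [2.0, [0, 0, 0.1], 0],
  [2.0, [0, 0, 0.2], 0],
  [2.0, [0, 0, 0.3], 0],
  [2.0, [0, 0, 0.4], 0],
  [2.0, [0, 0, 0.4], 0],
  [2.0, [0, 0, 0.4], 0],
  [2.0, [0, 0, 0.0], 0],
  [2.0, [0, 0, -0.8], 0],
  [2.0, [0, 0, -2.0], 0],
  [2.0, [0, 0, -2.0], 0],
])

```text
time_s: 9.65
ee_pos: [0.5917, -0.0573, 0.0284]
eef_rot: [-1.571, -0.0, 1.234]
force: [-0.4, 1.0, -0.2]
grip_width: 0.0201
```

```bash
python3 -c "
from h import *
w=look()"
```

```text
pear 0.071 818 [ 0.5369 -0.0376] 0.0007
 pear 0.085 1565 [ 0.5363 -0.0373] 0.0008
 pear 0.096 1552 [ 0.5364 -0.0373] 0.0009
 topz 0.0408
 ring 2655 [ 0.5363 -0.0374] 0.0007
 rim (array([ 0.5359, -0.0372,  0.05  ]), np.float64(0.0004))
 bigpear 0  
 ee [ 0.5917 -0.0573  0.0284] off mm [-0.1 -0.1] tool x,z [-0.01 -0.    0.01] pear-tcp tool cm [ 0.05 -1.17  5.88]
```

The pear reads concentric to well under 1 mm. I raise the arm clear and do a final check, with the scene camera as a second opinion.

Emit:
jog_arm([
  [2.0, [0, -1, -0.5], 0],
  [2.0, [0, -4, -0.5], 0],
  [2.0, [0, -8, -0.5], 0],
  [2.0, [0, -12, -0.5], 0],
  [2.0, [0, -14, -0.5], 0],
  [2.0, [0, -14, -0.5], 0],
  [2.0, [0, -14, -0.5], 0],
])

```text
time_s: 10.4
ee_pos: [0.5952, -0.0583, 0.1685]
eef_rot: [-1.571, -0.0, 1.234]
force: [-0.3, -0.4, -0.6]
grip_width: 0.0199
```

Run:
```python
from h import *
w=look(); c=optics.camera("scene"); X=cloud(c); h=cv2.cvtColor(c["img"],cv2.COLOR_RGB2HSV)
m=(c["range_z"]>0)&(np.hypot(X[...,0]-.535,X[...,1]+.038)<.08)
bl=(h[...,0]>95)&(h[...,0]<125)&(h[...,1]>80)
for z,r in((.071,.025),(.085,.017),(.096,.012)): print('scene pear',z,circ(X[m&bl&(abs(X[...,2]-z)<.003)],r))
print('scene wall',circ(X[m&(X[...,2]>.01)&(X[...,2]<.034)&(h[...,1]<90)],.055))
save("pics/8.png",cv2.resize(np.hstack([w["img"],c["img"]]),(800,300),interpolation=3))
```

```text
pear 0.071 310 [ 0.5363 -0.0375] 0.0008
 pear 0.085 504 [ 0.5361 -0.0373] 0.0009
 pear 0.096 441 [ 0.5361 -0.0373] 0.001
 topz 0.0408
 ring 894 [ 0.536  -0.0373] 0.0007
 rim (array([ 0.5356, -0.0373,  0.05  ]), np.float64(0.0004))
 bigpear 2035 [ 0.661 -0.045  0.025] [0.715 0.001 0.085]
 ee [ 0.5952 -0.0583  0.1685] off mm [-0.1  0. ] tool x,z [-0.   -0.    0.01] pear-tcp tool cm [ 0.03 12.85  6.27]
scene pear 0.071 (array([ 0.5352, -0.0373,  0.05  ]), np.float64(0.0009))
scene pear 0.085 (array([ 0.5357, -0.0384,  0.05  ]), np.float64(0.0014))
scene pear 0.096 (array([ 0.5356, -0.0376,  0.05  ]), np.float64(0.0017))
scene wall (array([ 0.5349, -0.0377,  0.05  ]), np.float64(0.0007))
```

View pics/8.png

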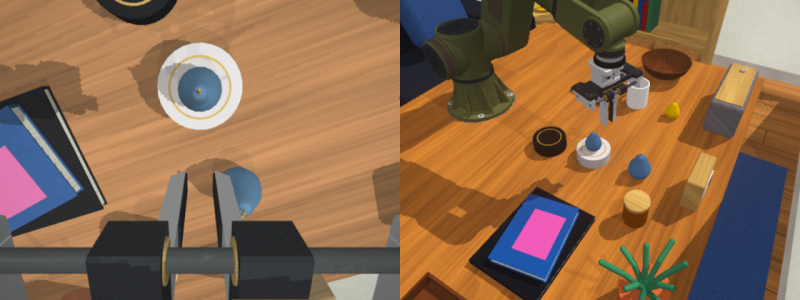

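The pear stands upright and concentric with the ring (wrist view 200,88), and the other things look undisturbed. Handing in.

```bash
python3 -c "
from station import ctrl
print(ctrl.hand_in())"
```

```text
the job is handed in; nothing more can be done
None
```

The blue pear now stands upright in the middle of its plinth, concentric with the brass ring, and I've handed the job in at about 10.5 s. I pushed it 27 mm with the two fingers held 2 cm apart, in three slow pushes at belly height, then backed off and raised the arm clear.

**Last checks:** The wrist camera puts the pear within 0.2 mm of the ring's centre. The scene camera agrees to about 1 mm, which is within calibration. All the slices up the pear line up, so it isn't leaning. The plinth reads where it was, to within measurement noise. The bystanders look undisturbed in the picture; I didn't re-measure them.

**What went wrong or disagreed:**
- **Fingertip position:** The interface text says the fingertips are 19 mm ahead of the TCP, but the cameras and the first contact put them about 19 mm behind it.
- **First touch too high:** Because of that, my first push landed above the belly, tilted the pear by about 4°, and put about 8 N on the tool. I backed off, the pear settled back upright where it had been, and I lowered the fingers by about 39 mm before pushing again.

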